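# Show what is drying in the damp box, then close it softly

## Robot

A 6-joint arm with a two-finger parallel gripper is mounted at the origin on the work surface; the furniture and walls round the work are solid. World frame = base frame: x ahead of the robot, y to its left, z up, the work surface at z = 0. Lengths are in m, angles in rad, forces in N, time in s.
With the tool pointing down it reaches from about 0.3 to 0.775 m from the base axis. Payload 14.6 kg.
Tool frame: the origin (TCP) lies at the very end of the fingers, on their centre line; the grasp point (between the pads) lies 19 mm behind it; x points along the fingers, y is the direction in which the jaws open and shut, and the axes are right-handed (so a half turn about x gives the same grasp; the last joint's range is limited). The gripper opens to 94 mm and grips with 3 to 60 N. Pads are 16 mm wide; open, the fingers measure 119 mm over their backs; the gripper's body (75 mm by 177 mm) begins 78 mm behind the grasp point.
Start: joints at [1.202, 0.3, 1.521, -0, 1.321, -0.067], TCP at [0.163, 0.525, 0.178] pointing down, gripper open.
Joint ranges: [-3.03, 3.03], [-0.79, 2.21], [0.23, 2.52], [-1.04, 4.18], [0, 3.07], [-2.55, 2.55]. Speed limits (rad/s): [2.22, 2.22, 2.57, 3.14, 3.14, 3.14].

## Interface

Orientations are given as [roll, pitch, yaw] about the fixed x, y, z axes, in that order (R = Rz(yaw) Ry(pitch) Rx(roll)).
In Python, from station import ctrl, viewer, hand_in gives the robot as it stands. The module is installed in compiled form; this text tells all that it offers.
- The arm moves only by the tool play_rows, never from a script. Its argument "deltas" is a list that holds one entry, the list of rows, each a list of 7 numbers: the shift along the tool's x, y, z in mm, then the turn, a rotation vector about the tool's x, y, z in rad, then the finger opening in mm, from 0 to 94. In form: [[[dx, dy, dz, ax, ay, az, gripper], ...]]. A call has 1 to 10 rows; each row shifts and turns the commanded pose from where the row before left it, along the tool's axes as they then stand; what a row does not reach is not made up. A row lasts 1/10 s, in which the tool goes at most 50 mm and 8.59 degrees, less where a joint would pass 70% of its speed; a pose out of reach is approached as far as the arm can. A call with a gripper value outside its range is refused whole. The fingers move at their own pace and stop on an object; "grip_force" is the grip in N (left out, the last holds). Time passes only in rows, so rows that do not move let the fingers close. It gives the time, the measured TCP pose, the force and the opening at its end, in the units of the state.
- ctrl.get_obs(): the state, without advancing time (a new reading comes with each control period).
- viewer.camera(name): name is "scene" or "top" or "wrist"; returns a dict with "img" (400x640x3 uint8, red, green, blue), "fx", "fy", "cx", "cy" (pixels), "rvec" (rotation vector, rad) and "tvec" (3), from world to camera coordinates, as OpenCV has them. Camera axes: x right, y down, z forward; pixel columns grow to the right and rows downward; lengths in m; the calibration is good to about 2 mm. A picture is of the moment at which its call begins. There is no depth.
- hand_in(): hands the job in, once; it reports no verdict.
The state is a dict: "time_s": time; "qpos": joint angles; "joint_vel": joint speeds; "tau": joint torques, N m; "ee_pos": TCP position; "eef_rot": TCP orientation; "force": force on the tool from outside, world axes, zero at the start; "moment": the same for the moment, N m; "grip_width": finger opening in m.
Only numpy, scipy, OpenCV 4.12 (cv2) and the standard library are available. Lean on these libraries where they do the work, as an engineer would, in place of code of your own. Each camera call takes 0.05 s, during which the arm holds its last target.

## Task

Let me look at the pots in the damp box: push its catch fully open, press the lever all the way down and keep the lid wide open for a good three seconds. Then ease the lever up slowly, taking about three seconds, so that the lid comes down softly and does not jar the unfired pots, and push the catch fully back across the shut lid. Move the lid by its lever only, and leave everything standing round the box where it is.

Things in the scene. Friction and masses are not known exactly. Their poses are not given: they have to be found in the camera images.
- damp_box: pale grey plastic box, 155 mm deep (its x) by 200 mm wide (its y), rim 120 mm above the table, with a flat blue-grey lid; it cannot move. Origin at the centre of its underside; its x axis points from the lever at the front to the lid's hinge at the back, its y axis to the side that carries the catch, z up. Two unfired pots stand inside
- lid_panel: the blue-grey lid, 165 x 210 x 16 mm; shut, its top is 136 mm above the table; its front edge is 84 mm in front of the box's centre. The origin lies on the hinge line at the back, 84.5 mm behind the box's centre and 122 mm above the table. Opening, the front edge swings up and back; wide open it stands 0.28 m above the table. It is to be moved by the lever only
- lever_pad (a point): centre of the top face of the black rubber pad on the steel lever's front end: 50 mm (box x) x 64 mm (box y), 175 mm in front of the box's centre, 91 mm clear of the lid's front edge (keep a broad gripper's long side parallel to the box's front). Lid shut: level, 92 mm above the table. Fully pressed: 56 mm lower, straight below to 3 mm, sloping 0.315 rad down away from the box
- lever (a joint): angle of the lever in rad: 0 with the lid shut, 0.315 pressed fully down on its rubber stop (which gives 1 mm at the pad for every 4 N). It turns about a level pin across the box, through the box's centre line (x 0), 55 mm above the table. Push rods link it to the lid, which lifts 3.6 rad for each rad of the lever; only the lid's weight brings it back up (2 to 10 N down on the pad hold it)
- lid (a joint): angle of the lid in rad: 0 shut, 1.15 wide open, a little more with the lever hard on its stop. Let go, it falls and slams
- catch (a joint): angle in rad of the flat steel turn catch on top of the box's +y side, 122 mm beside the centre: near 0 its nose lies across the lid's edge and blocks the lid; it grows as the tab swings towards the lever side (counter-clockwise from above) and is fully open at 1.57; the nose is clear of the lid above 1.33. Light friction holds it where it is left (1 to 2 N at the tab)
- catch_tab (a point): centre of the top of the upright black tab on the catch's tail, to be pushed sideways: 15 mm across (19 mm at its head), standing from 138 to 172 mm above the table. It turns about an upright pin 40 mm away, which lies at x -20, y +122 mm in the box's frame: catch at 0, the tab is at x -20, y +162 mm; fully open, at x -60, y +122 mm
- tumbler_celadon: glazed grey-green tumbler, 66 mm across, 77 mm tall, standing; origin at the centre of its underside; to be left alone
- jar_iron: screw-lid glass jar with a cream lid, 66 mm across, 72 mm tall, standing; origin at the centre of its underside; to be left alone
- water_bowl: small speckled pale bowl, 105 mm across, 44 mm tall; origin at the centre of its underside; to be left alone
- masking_tape: roll of yellowish tape lying flat, 96 mm across, 25 mm tall; origin at the centre of its underside; to be left alone
- wood_rib: flat wooden throwing rib, 60 x 110 x 8 mm, lying; origin at the centre of its underside; to be left alone
- clay_lump: grey-brown wedged lump of clay, 65 x 79 x 50 mm; origin at the centre of its underside; to be left alone
- steel_kidney: steel kidney scraper with a dark blue grip, 54 x 94 x 9 mm, lying; origin at the centre of its underside; to be left alone

How it is judged:
On the way, in this order (a step that is already met when the one before it is completed fails the run):
1. the catch is pushed fully open while the lid is still shut (value of joint catch above 1.35 rad and value of joint lid below 0.05 rad), for 0.1 s.
2. the lid is held wide open for at least 2.5 s (value of joint lid above 1 rad), for 2.5 s.
3. the lid has come down and is shut, the catch still clear of it (value of joint lid below 0.03 rad and value of joint catch above 0.9 rad), for 0.2 s.
At the end, for the whole second after the job is handed in: the lid is shut (under 0.03 rad) with the lever up again (under 0.015 rad), and the catch lies at rest across the lid (under 0.25 rad) (value of joint lid below 0.03 rad and value of joint lever below 0.015 rad and value of joint catch below 0.25 rad and velocity of joint catch between -0.05 and 0.05 rad/s and velocity of joint lid below 0.05 rad/s); the robot touches nothing.
It fails at once if the lid comes down faster than 1.5 rad/s (dropped or slammed) (velocity of joint lid below -1.5 rad/s).
It fails at once if the robot pushes on the lid itself with more than 3 N (contact force between any of the fingers, the arm and lid_panel above 3 N).
It fails at once if one of the things standing round the box is moved by more than 20 mm or lifted (distance of any of tumbler_celadon, jar_iron, water_bowl, masking_tape, wood_rib, clay_lump, steel_kidney from where it was at the start of the episode above 0.02 m).
It also fails if it takes over 70 s, if anything falls off the work surface, if the arm or the gripper's body presses on something with over 40 N, if the wrist force passes 120 N, or if a joint passes its speed limit or range.

## Working session

There is one attempt and no reset: what is moved stays moved. The work goes in short steps, Python scripts to look and compute and a tool call to move; the robot and the scene stay as the last step left them, time stands still between calls to the robot, and variables do not carry over. Pictures are saved under pics/ and viewed, and the job is handed in when it is done.

Besides the shell and the picture viewer there is one more tool, called after "Request:" in YAML: its name, and indented under it one key for each argument. play_rows: Moves the arm, as the interface text tells. Its arguments: {"type":"object","properties":{"deltas":{"type":"array","items":{"type":"array","items":{"type":"array","items":{"type":"number"}}}},"grip_force":{"type":"number"}},"required":["deltas"]}

```bash
mkdir -p pics; python3 - <<'E'
from station import ctrl, viewer
import cv2
o=ctrl.get_obs(); print(o)
for n in("scene","top","wrist"):
    c=viewer.camera(n); cv2.imwrite(f"pics/{n}0.png",c["img"][:,:,::-1]); print(n,c["fx"],c["fy"],c["cx"],c["cy"],c["rvec"],c["tvec"])
E
```

```text
{'time_s': 0.0, 'qpos': array([ 1.20238872e+00,  3.00488191e-01,  1.52159852e+00,  2.42510194e-05,
        1.32071992e+00, -6.66031650e-02]), 'joint_vel': array([ 8.08476288e-05,  2.13354310e-04, -2.04205026e-04,  6.01804571e-04,
       -1.61696247e-03, -2.06306296e-04]), 'tau': array([-3.32076461e-04, -5.31809556e+01, -3.52738738e+01,  7.07636238e-02,
        2.44671892e-02, -7.56633949e-05]), 'ee_pos': array([0.16337001, 0.52485226, 0.17696961]), 'eef_rot': array([-1.65674615,  1.56958212, -1.95855661]), 'force': array([-0.2687754 ,  0.35026267,  0.09278911]), 'moment': array([-0.02104179,  0.02807853,  0.03351296]), 'grip_width': 0.09372171717121373}
scene 490.89372698914383 490.89372698914383 319.4304059725406 207.43994021461864 [ 2.05973061 -1.0437198   0.47351173] [-0.33551107  0.32953421  0.8731177 ]
top 445.75868765553764 445.75868765553764 327.0237383057188 212.95471904274834 [ 2.16962489 -2.20396227  0.04230287] [-0.06769491  0.48987469  1.19711746]
wrist 343.72251365075107 343.72251365075107 314.10246243266846 192.94548367787743 [-2.35911077 -1.73656642 -0.22095031] [-0.54946787 -0.02592601  0.390398  ]
```

View pics/scene0.png

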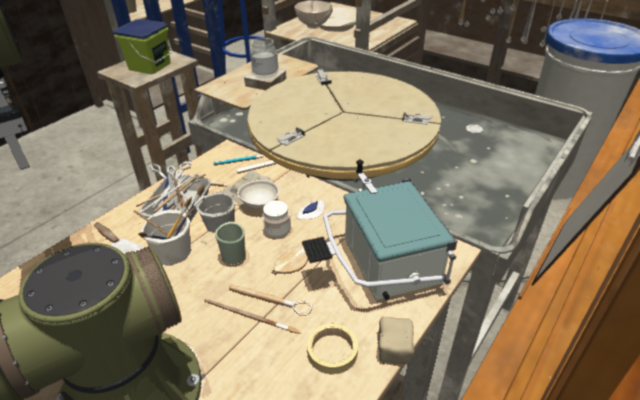

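View pics/top0.png

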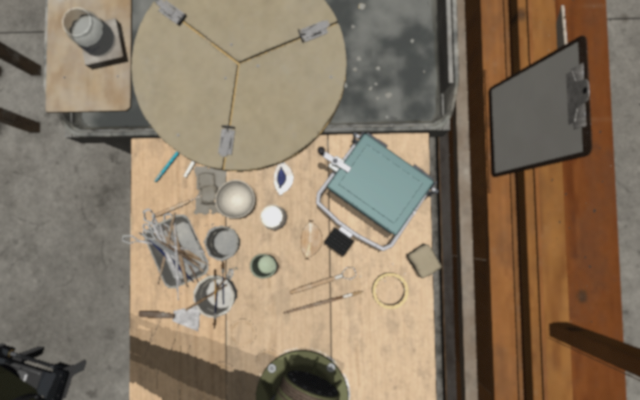

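View pics/wrist0.png

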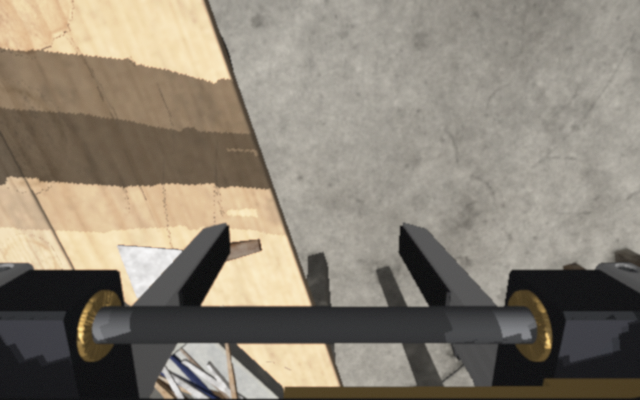

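The scene view shows the box at about (395,240), the black pad at (316,249) and the tab at (360,166). In the top view the lid is centred near (380,185), the pad near (339,241) and the catch near (325,152). Next I measure them.

```bash
cat > h.py <<'E'
import numpy as np,cv2
from station import ctrl,viewer
def cam(n):
    c=viewer.camera(n); c["K"]=np.array([[c["fx"],0,c["cx"]],[0,c["fy"],c["cy"]],[0,0,1]])
    c["R"]=cv2.Rodrigues(np.array(c["rvec"]))[0]; c["t"]=np.array(c["tvec"]); c["C"]=-c["R"].T@c["t"]; return c
def ray(c,p):
    d=c["R"].T@np.linalg.inv(c["K"])@np.array([p[0],p[1],1.]); return d/np.linalg.norm(d)
def onz(c,p,z):
    d=ray(c,p); return c["C"]+d*(z-c["C"][2])/d[2]
def tri(c1,p1,c2,p2):
    d1,d2=ray(c1,p1),ray(c2,p2); A=np.stack([d1,-d2],1); s=np.linalg.lstsq(A,c2["C"]-c1["C"],rcond=None)[0]
    a=c1["C"]+s[0]*d1;b=c2["C"]+s[1]*d2; return (a+b)/2,np.linalg.norm(a-b)
def proj(c,P): return cv2.projectPoints(np.array(P,float).reshape(-1,3),np.array(c["rvec"]),c["t"],c["K"],None)[0].reshape(-1,2)
def crop(c,x0,y0,x1,y1,s,f): cv2.imwrite(f,cv2.resize(c["img"][y0:y1,x0:x1,::-1],None,fx=s,fy=s,interpolation=cv2.INTER_CUBIC))
E
python3 - <<'E'
from h import *
for n,b in(("scene",(270,140,470,310)),("top",(300,120,450,310))):
    c=cam(n); hsv=cv2.cvtColor(c["img"],cv2.COLOR_RGB2HSV)
    crop(c,*b,4 if n=="scene" else 3,f"pics/{n}c1.png")
    m=cv2.inRange(hsv,(80,60,60),(100,255,255)); m=cv2.morphologyEx(m,cv2.MORPH_OPEN,np.ones((3,3)))
    for k in sorted(cv2.findContours(m,0,2)[0],key=cv2.contourArea)[-2:]:
        r=cv2.minAreaRect(k);print(n,cv2.contourArea(k),r); 
    ap=cv2.approxPolyDP(k,0.03*cv2.arcLength(k,1),1).reshape(-1,2); print(ap, c["C"])
    for p in ap: print(onz(c,p,.136).round(4))
    d=(c["img"].max(2)<50).astype(np.uint8)
    for k in cv2.findContours(d,0,2)[0]:
        a=cv2.contourArea(k);x,y,w,h=cv2.boundingRect(k)
        if a>15 and b[0]<x<b[2] and b[1]<y<b[3]: M=cv2.moments(k);print("dark",a,M["m10"]/a,M["m01"]/a,(x,y,w,h))
E
```

```text
scene 58.0 ((239.47975158691406, 158.87164306640625), (2.911301612854004, 29.580902099609375), 81.02737426757812)
[[254 156]
 [225 162]] [-0.16383101 -0.55277405  0.80690473]
[0.5444 0.1844 0.136 ]
[0.4843 0.224  0.136 ]
dark 22.0 385.6136363636364 295.3636363636364 (383, 292, 6, 8)
dark 27.0 308.55555555555554 251.23456790123456 (304, 242, 9, 17)
dark 253.0 319.1040843214756 250.09354413702238 (308, 238, 23, 24)
dark 31.5 359.2328042328042 166.9259259259259 (357, 162, 5, 11)
top 4.0 ((172.0, 159.0), (2.0, 2.0), 90.0)
top 8.0 ((175.5, 154.5), (3.0, 3.0), 90.0)
[[177 153]
 [175 153]
 [174 154]
 [174 156]
 [176 156]
 [177 155]] [ 0.42366266 -0.09305003  1.22045142]
[0.6362 0.2907 0.136 ]
[0.6363 0.2957 0.136 ]
[0.6338 0.2981 0.136 ]
[0.6289 0.2981 0.136 ]
[0.6288 0.2932 0.136 ]
[0.6312 0.2907 0.136 ]
dark 107.0 442.1775700934579 337.3785046728972 (440, 270, 6, 130)
dark 314.5 338.3550609432962 241.6989931107578 (326, 230, 26, 24)
dark 69.0 438.6908212560386 225.1014492753623 (437, 193, 4, 69)
```

View pics/scenec1.png

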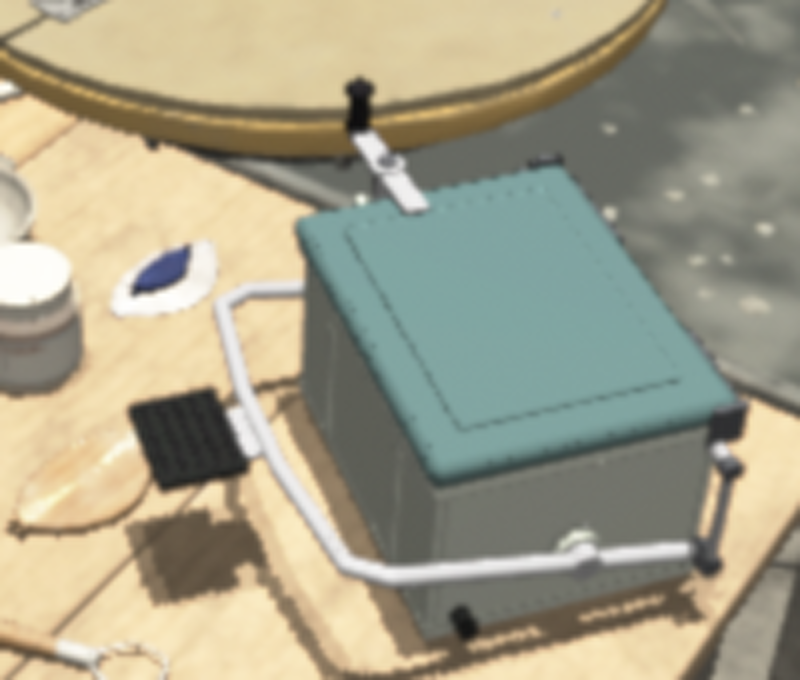

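View pics/topc1.png

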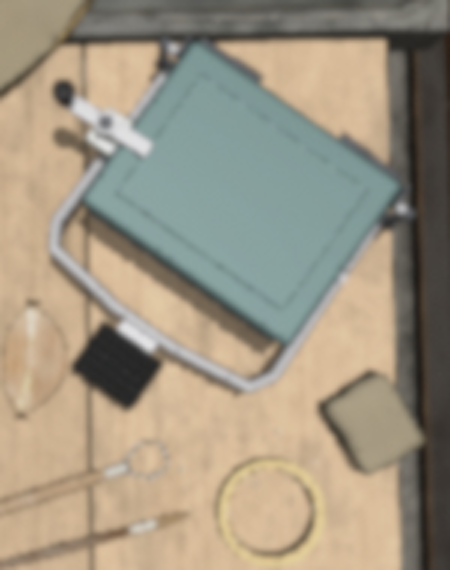

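The lid colour mask missed. In the top crop, the lid corners are near (83,200), (195,42), (405,190) and (287,345), the tab head is at (64,92), and the pad is at (117,365). In the scene crop the tab head is at (359,87) and the pad at (190,438). The catch nose lies across the lid edge.

```bash
python3 - <<'E'
from h import *
S,T=cam("scene"),cam("top")
cor={}
for n,c,pt in(("scene",S,(390,220)),("top",T,(380,185))):
    im=c["img"]; hsv=cv2.cvtColor(im,cv2.COLOR_RGB2HSV); h0=hsv[pt[1],pt[0]]; print(n,h0)
    m=cv2.inRange(hsv,(int(h0[0])-8,45,60),(int(h0[0])+8,150,220)); m=cv2.morphologyEx(m,cv2.MORPH_CLOSE,np.ones((5,5)));m=cv2.morphologyEx(m,cv2.MORPH_OPEN,np.ones((5,5)))
    k=max(cv2.findContours(m,0,2)[0],key=cv2.contourArea); print(cv2.contourArea(k))
    if n=="top":
        # fit on plane z=.134
        P=np.array([onz(c,p,.134)[:2] for p in k.reshape(-1,2)+0.0]).astype(np.float32)*1000
        r=cv2.minAreaRect(P); print("rect mm",r); print(cv2.boxPoints(r))
    ap=cv2.approxPolyDP(k,0.03*cv2.arcLength(k,1),1).reshape(-1,2); print(ap.tolist())
print("pad",tri(T,(338.6,241.5),S,(317.3,249.7)), onz(T,(338.6,241.5),.092))
print("tab",tri(T,(321.3,150.7),S,(359.8,162)), onz(T,(321.3,150.7),.172))
E
```

```text
scene [ 88  57 165]
5096.5
[[409, 181], [345, 195], [378, 259], [450, 240]]
top [ 88  41 161]
58.0
rect mm ((656.6014404296875, -175.68446350097656), (24.573978424072266, 17.38909912109375), 88.92595672607422)
[[ 647.67816 -187.80632]
 [ 665.06415 -188.13228]
 [ 665.5247  -163.5626 ]
 [ 648.13873 -163.23665]]
[[361, 139], [362, 145], [371, 143], [371, 139], [369, 138]]
pad (array([ 0.41256577, -0.10577025,  0.08708182]), np.float64(0.00264396859103406)) [ 0.41180745 -0.1046748   0.092     ]
tab (array([ 0.62903453, -0.06702488,  0.171051  ]), np.float64(0.0016333355009713736)) [ 0.62836805 -0.06638485  0.172     ]
```

```bash
python3 - <<'E'
from h import *
S,T=cam("scene"),cam("top")
c=T
hsv=cv2.cvtColor(c["img"],cv2.COLOR_RGB2HSV)
m=cv2.inRange(hsv,(80,28,60),(98,150,220)); m[:,:300]=0; m[:, 450:]=0; m[:125]=0
m=cv2.morphologyEx(m,cv2.MORPH_OPEN,np.ones((5,5)))
k=max(cv2.findContours(m,0,2)[0],key=cv2.contourArea); k=cv2.convexHull(k)
P=np.array([onz(c,p,.134)[:2] for p in k.reshape(-1,2)]).astype(np.float32)*1000
r=cv2.minAreaRect(P); print(cv2.contourArea(k),r)
bp=cv2.boxPoints(r); print(bp)
L=np.array([0.628,-.0665]); pad=np.array([.412,-.105])
# direction of +y from rect: edge 210
cen=np.array(r[0])/1000
for ang in (r[2],r[2]+90):
    print(ang)
# hypothesis: box x axis = direction from pad to lid centre
ctr=cen
x=(ctr-pad);print(np.linalg.norm(x),np.degrees(np.arctan2(x[1],x[0])))
# corners by triangulation
ts=[(365,134),(327.7,186.7),(395.7,235),(435,183.3)]
ss=[(409,181),(345,195),(378,259),(450,240)]
for a,b in zip(ts,ss): print(tri(T,a,S,b))
E
```

```text
5669.5 ((551.7777709960938, -207.19558715820312), (209.90541076660156, 164.9444580078125), 53.57185745239258)
[[ 423.09805 -242.66759]
 [ 555.81274 -340.61395]
 [ 680.4575  -171.72359]
 [ 547.7428   -73.77722]]
53.57185745239258
143.57185745239258
0.17315242793344343 -36.17162191309341
(array([ 0.67486039, -0.17340279,  0.13563081]), np.float64(0.00017407912138608936))
(array([ 0.54769506, -0.08134611,  0.13403041]), np.float64(0.0038419072416582163))
(array([ 0.42579355, -0.24334225,  0.13126067]), np.float64(0.00041828748007288736))
(array([ 0.5477841 , -0.33707831,  0.13991582]), np.float64(0.007538232669058808))
```

```bash
cat >> h.py <<'E'
from scipy.spatial.transform import Rotation as Ro
YAW=np.radians(-36.43); BX=np.array([np.cos(YAW),np.sin(YAW)]);BY=np.array([-BX[1],BX[0]]); O=np.array([.5518,-.2072])+.0015*BX
def w(x,y): return O+x*BX+y*BY
def state():
    o=ctrl.get_obs(); R=Ro.from_euler("xyz",o["eef_rot"]).as_matrix(); return o,R
def report(target=None,yv=None):
    o,R=state(); p=o["ee_pos"]; d=p[:2]-O
    print("t",round(o["time_s"],2),"p",p.round(4),"box",(d@BX*1e3).round(1),(d@BY*1e3).round(1),"F",np.round(o["force"],1),"gw",round(o["grip_width"],4)); print("q",o["qpos"].round(3)); print("R",R.round(3).tolist())
    # desired R: x down, tool y = +-BY
    for s in (1,-1):
        x=np.array([0,0,-1.]);y=np.array([*(s*BY),0]);Rd=np.stack([x,y,np.cross(x,y)],1)
        print("turn",s,(Ro.from_matrix(R.T@Rd).as_rotvec()).round(3))
    if target is not None: print("move tool mm",(R.T@(np.array(target)-p)*1e3).round(1))
E
python3 - <<'E'
from h import *
print("pad",w(-.175,0),"tab0",w(-.02,.162),"pin",w(-.02,.122),"tabopen",w(-.06,.122))
report([*w(.02,.162),.30])
E
```

```text
pad [ 0.41220485 -0.10416872] tab0 [ 0.63311733 -0.06587151] pin [ 0.60936373 -0.09805483] tabopen [ 0.57718041 -0.07430122]
t 0.45 p [0.1635 0.5251 0.1775] box -748.8 358.6 F [ 0.7 -0.6 -0.3] gw 0.0941
q [ 1.202  0.3    1.521 -0.     1.321 -0.067]
R [[-0.0, 0.297, 0.955], [-0.0, 0.955, -0.297], [-1.0, -0.0, 0.0]]
turn 1 [0.334 0.    0.   ]
turn -1 [-2.808 -0.     0.   ]
move tool mm [-122.4 -437.8  661.9]
```

```bash
python3 - <<'E'
from h import *
S,T=cam("scene"),cam("top")
print("disc clips",tri(T,(228,140),S,(290,138)),tri(T,(314,32),S,(417,119)),tri(T,(238,62),S,(344,112)))
print("disc near edge", [onz(T,p,z).round(3) for p in((300,152),(325,130)) for z in(.1,.15)])
print("clutter: tool tips", tri(T,(200,160+45),S,(190,165)))
E
```

```text
disc clips (array([0.66560967, 0.16674623, 0.13280948]), np.float64(0.004270206733994964)) (array([ 0.93563403, -0.0532504 ,  0.1353991 ]), np.float64(0.003952158580908272)) (array([0.86668121, 0.13929714, 0.12689527]), np.float64(0.00335967458888188))
disc near edge [array([ 0.64, -0.01,  0.1 ]), array([ 0.63 , -0.014,  0.15 ]), array([ 0.695, -0.075,  0.1  ]), array([ 0.683, -0.076,  0.15 ])]
clutter: tool tips (array([0.47360044, 0.27152644, 0.11556584]), np.float64(0.09288155403047144))
```

Request:
play_rows:
  deltas:
    - [[-40,0,0,0,0,0,0],[-40,0,0,0.1,0,0,0],[-40,0,0,0.1,0,0,0],[0,-27,42,0.1,0,0,0],[0,-27,42,0.034,0,0,0],[0,-27,42,0,0,0,0],[0,-27,42,0,0,0,0],[0,-27,42,0,0,0,0],[0,-27,42,0,0,0,0],[0,-27,42,0,0,0,0]]
  grip_force: 20

```text
time_s: 1.55
ee_pos: [0.2955, 0.2001, 0.2978]
eef_rot: [1.098, 1.57, 0.463]
force: [1.0, 0.1, 0.8]
grip_width: 0.0175
```

```bash
python3 - <<'E'
from h import *
report([*w(.012,.162),.25])
E
```

```text
t 1.55 p [0.2955 0.2001 0.2978] box -449.6 175.5 F [1.  0.1 0.8] gw 0.0175
q [ 0.492 -0.221  1.787 -0.     1.575 -0.443]
R [[0.001, 0.593, 0.805], [0.0, 0.805, -0.593], [-1.0, 0.001, 0.0]]
turn 1 [ 0.001  0.    -0.001]
turn -1 [-3.141e+00  1.000e-03  1.000e-03]
move tool mm [ 47.9 -13.8 461.5]
```

Request:
play_rows:
  deltas:
    - [[0,0,46,0,0,0,0],[0,-2,46,0,0,0,0],[0,-2,46,0,0,0,0],[0,-2,46,0,0,0,0],[0,-2,46,0,0,0,0],[0,-2,46,0,0,0,0],[8,-2,46,0,0,0,0],[10,-2,46,0,0,0,0],[10,0,46,0,0,0,0],[20,0,47,0,0,0,0]]

```text
time_s: 2.55
ee_pos: [0.6589, -0.084, 0.2506]
eef_rot: [0.473, 1.568, -0.163]
force: [0.7, 0.7, 1.2]
grip_width: 0.0004
```

```bash
python3 - <<'E'
from h import *
for n,b in(("scene",(290,80,450,230)),("top",(270,90,400,220)),("wrist",(0,0,640,400))):
    c=cam(n); crop(c,*b,4 if n!="wrist" else 1,f"pics/{n}2.png")
    print(n,proj(c,[[*w(-.0235,.1618),.172]]))
report([*w(.012,.162),.150])
E
```

```text
scene [[358.60021298 161.00368319]]
top [[320.26545056 149.96128236]]
wrist [[315.46219046 152.10826415]]
t 2.7 p [ 0.6575 -0.0839  0.2455] box 10.4 162.0 F [1.1 0.7 0.5] gw 0.0006
q [-0.182  0.535  1.038 -0.     1.575 -1.115]
R [[-0.006, 0.595, 0.803], [0.001, 0.803, -0.595], [-1.0, -0.003, -0.006]]
turn 1 [-0.002 -0.006  0.003]
turn -1 [3.14  0.004 0.009]
move tool mm [95.5  0.3  2.2]
```

View pics/scene2.png

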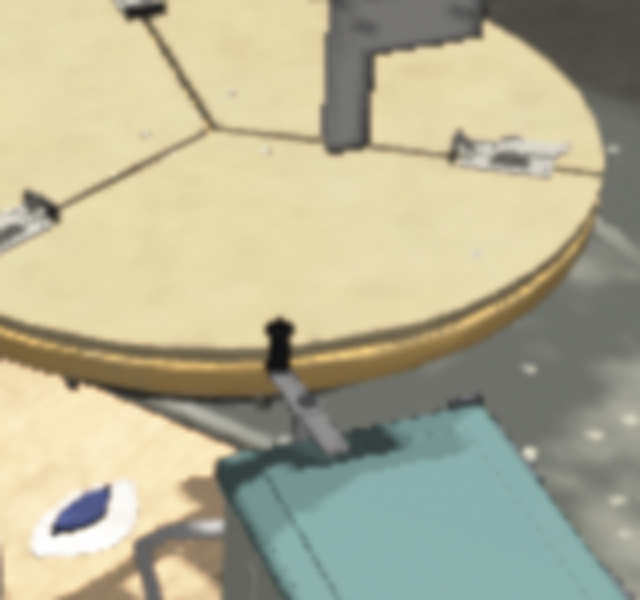

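View pics/wrist2.png

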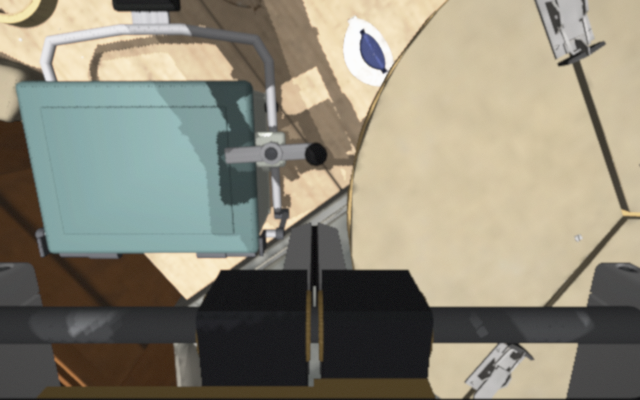

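The wrist view shows the tab at (316,153), which matches the prediction. The fingers are clear of it on the hinge side, so I descend.

Request:
play_rows:
  deltas:
    - [[20,0,0,0,0,0,0],[25,0,0,0,0,0,0],[25,0,0,0,0,0,0],[15,0,0,0,0,0,0],[10,0,0,0,0,0,0],[0,0,0,0,0,0,0]]

```text
time_s: 3.3
ee_pos: [0.657, -0.0822, 0.1548]
eef_rot: [-2.703, 1.57, 2.945]
force: [0.5, 0.1, 0.4]
grip_width: 0.0006
```

```bash
python3 - <<'E'
from h import *
report([*w(-.006,.163),.150])
E
```

```text
t 3.3 p [ 0.657  -0.0822  0.1548] box 8.9 163.0 F [0.5 0.1 0.4] gw 0.0006
q [-0.18   0.572  1.189  0.     1.381 -1.115]
R [[-0.0, 0.594, 0.805], [0.0, 0.805, -0.594], [-1.0, -0.0, -0.0]]
turn 1 [ 0. -0.  0.]
turn -1 [-3.141e+00 -0.000e+00 -1.000e-03]
move tool mm [  4.8  -0.  -14.9]
```

Request:
play_rows:
  deltas:
    - [[4,0,-5,0,0,0,0],[0,0,-5,0,0,0,0],[0,0,-5,0,0,0,0],[0,1,-4,0,0,0,0],[0,1,-5,0,0,0,0],[0,1,-4,0,0,0,0],[0,0,-5,0,0,0,0],[0,-1,-5,0,0,0,0],[0,-1,-6,0,0,0,0],[0,-2,-5,0,0,0,0]]

```text
time_s: 4.3
ee_pos: [0.6167, -0.054, 0.151]
eef_rot: [-2.704, 1.571, 2.943]
force: [0.2, -0.3, 0.0]
grip_width: 0.001
```

Request:
play_rows:
  deltas:
    - [[0,-3,-5,0,0,0,0],[0,-3,-5,0,0,0,0],[0,-4,-4,0,0,0,0],[0,-4,-3,0,0,0,0],[0,-4,-2,0,0,0,0],[0,0,0,0,0,0,0]]

```text
time_s: 4.9
ee_pos: [0.5909, -0.0578, 0.1511]
eef_rot: [-0.178, 1.571, -0.814]
force: [0.3, 0.7, 0.3]
grip_width: 0.0002
```

```bash
python3 - <<'E'
from h import *
report([*w(-.060,.144),.150])
for n,b in(("scene",(290,80,450,230)),("wrist",(0,0,640,400))):
    c=cam(n); crop(c,*b,4 if n!="wrist" else 1,f"pics/{n}3.png")
    print(n,proj(c,[[*w(-.06,.122),.172]]))
E
```

```text
t 4.9 p [ 0.5909 -0.0578  0.1511] box -58.7 143.4 F [0.3 0.7 0.3] gw 0.0002
q [-0.159  0.418  1.423 -0.     1.3   -1.094]
R [[0.0, 0.594, 0.804], [-0.0, 0.804, -0.594], [-1.0, -0.0, 0.0]]
turn 1 [-0.  0.  0.]
turn -1 [ 3.141  0.    -0.   ]
move tool mm [ 1.1  0.6 -1.3]
scene [[349.38235474 173.62851409]]
wrist [[277.01911522 231.65325216]]
```

View pics/scene3.png

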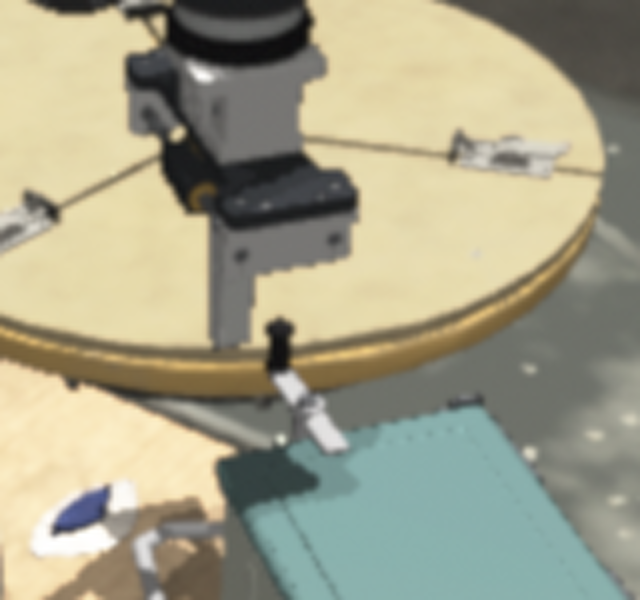

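View pics/wrist3.png

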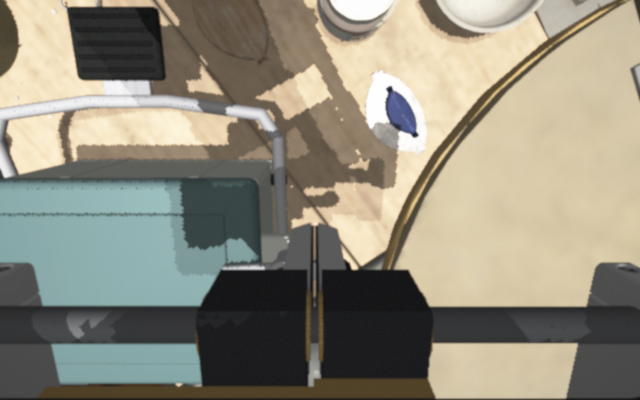

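The tab did not move: it is still at crop (279,325) in the scene view, and the fingers now stand beside it. I'll check where the fingertip really is.

```bash
python3 - <<'E'
from h import *
o,R=state();p=o["ee_pos"]
for n in("scene","top","wrist"):
    c=cam(n); print(n,"tcp",proj(c,[p]).round(1),"tab0",proj(c,[[*w(-.0235,.1618),z] for z in(.172,.138)]).round(1).tolist())
    if n=="top": crop(c,270,90,400,220,4,"pics/top4.png")
    if n=="scene": S=c
    if n=="top": T=c
E
```

```text
scene tcp [[346.5 175.7]] tab0 [[358.6, 161.0], [358.0, 173.1]]
top tcp [[318.1 167.6]] tab0 [[320.3, 150.0], [320.7, 152.7]]
wrist tcp [[314.3 221.9]] tab0 [[344.1, 288.5], [340.0, 263.3]]
```

View pics/top4.png

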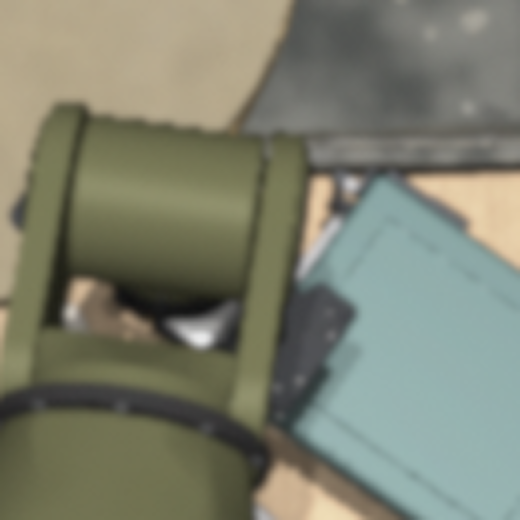

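```bash
python3 - <<'E'
from h import *
S=cam("scene");W=cam("wrist"); o,R=state(); print(o["ee_pos"],o["qpos"].round(3), W["C"])
crop(S,320,100,400,180,8,"pics/s5.png"); crop(W,240,190,390,290,5,"pics/w5.png")
for r in(222,225,228): print(r,tri(S,(348,166),W,(314,r)))
E
```

```text
[ 0.59133529 -0.05739226  0.15087451] [-0.158  0.42   1.422  0.     1.3   -1.093] [ 0.53264867 -0.01464871  0.3581764 ]
222 (array([ 0.5885268 , -0.05650123,  0.17616359]), np.float64(0.01132660250533364))
225 (array([ 0.58931637, -0.05693122,  0.17621682]), np.float64(0.009646771959533127))
228 (array([ 0.59008958, -0.05736378,  0.17630191]), np.float64(0.007966089273274355))
```

View pics/s5.png

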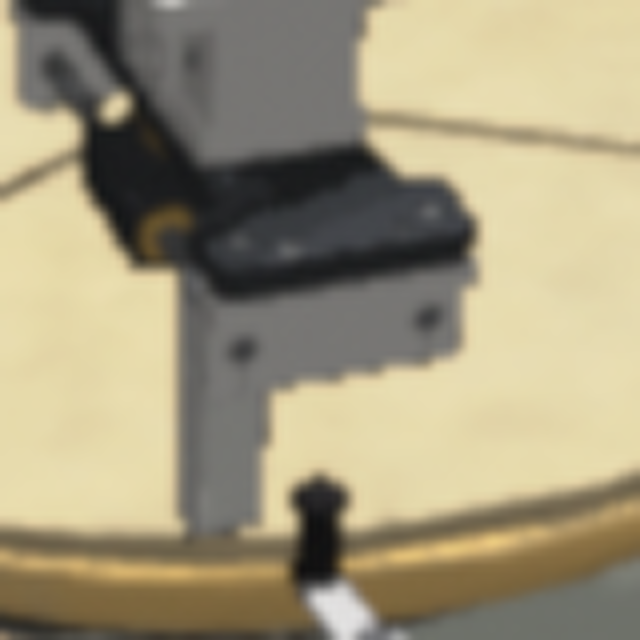

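View pics/w5.png

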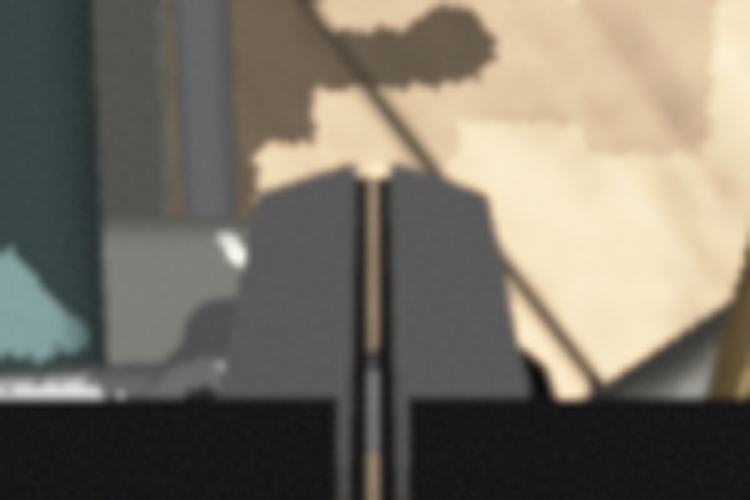

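```bash
python3 - <<'E'
from h import *
S=cam("scene");W=cam("wrist"); o,R=state();p=o["ee_pos"]
for dz in(0,.0126,.025):
  q=[p+R@np.array([-dz,a,b]) for a in(-.0125,0,.0125) for b in(-.008,.008)]
  print(dz,"W",proj(W,q).round(0).tolist(),"S",proj(S,q).round(0).tolist())
print("prev",proj(S,[[.6575,-.0839,.2455],[.6575,-.0839,.27]]))
E
```

```text
0 W [[295.0, 210.0], [295.0, 234.0], [315.0, 210.0], [315.0, 234.0], [334.0, 210.0], [334.0, 234.0]] S [[345.0, 179.0], [352.0, 178.0], [343.0, 176.0], [350.0, 175.0], [341.0, 173.0], [348.0, 172.0]]
0.0126 W [[294.0, 216.0], [294.0, 241.0], [315.0, 216.0], [315.0, 241.0], [336.0, 216.0], [335.0, 241.0]] S [[345.0, 175.0], [352.0, 174.0], [343.0, 172.0], [350.0, 171.0], [341.0, 169.0], [348.0, 167.0]]
0.025 W [[292.0, 223.0], [293.0, 250.0], [315.0, 223.0], [315.0, 250.0], [337.0, 223.0], [336.0, 250.0]] S [[345.0, 170.0], [352.0, 169.0], [343.0, 167.0], [350.0, 166.0], [341.0, 164.0], [348.0, 163.0]]
prev [[374.27824932 130.54574225]
 [374.93758751 120.7230405 ]]
```

The scene and wrist views agree that the visible fingertips end about 25 mm short of the reported TCP. They were at z ≈ 0.176 and passed over the tab, whose top is at 0.172, without touching it. I go back and push 25 mm lower.

Request:
play_rows:
  deltas:
    - [[-10,20,0,0,0,0,0],[0,0,25,0,0,0,0],[0,0,25,0,0,0,0],[0,0,20,0,0,0,0],[10,0,0,0,0,0,0],[10,0,0,0,0,0,0],[8,0,0,0,0,0,0],[8,0,0,0,0,0,0],[0,0,0,0,0,0,0]]

```text
time_s: 6.25
ee_pos: [0.6587, -0.0825, 0.1237]
eef_rot: [-2.673, 1.569, 2.975]
force: [-0.1, 0.3, -0.0]
grip_width: 0.0003
```

```bash
python3 - <<'E'
from h import *
report([*w(-.006,.163),.125])
for n,b in(("scene",(290,80,450,230)),):
    c=cam(n); crop(c,*b,4 if n!="wrist" else 1,f"pics/{n}6.png")
E
```

```text
t 6.25 p [ 0.6587 -0.0825  0.1237] box 10.5 163.8 F [-0.1  0.3 -0. ] gw 0.0003
q [-0.18   0.6    1.218 -0.     1.326 -1.115]
R [[-0.002, 0.594, 0.805], [0.0, 0.805, -0.594], [-1.0, -0.001, -0.002]]
turn 1 [ 0.    -0.002  0.001]
turn -1 [-3.141e+00 -1.000e-03 -3.000e-03]
move tool mm [ -1.3  -0.8 -16.5]
```

View pics/scene6.png

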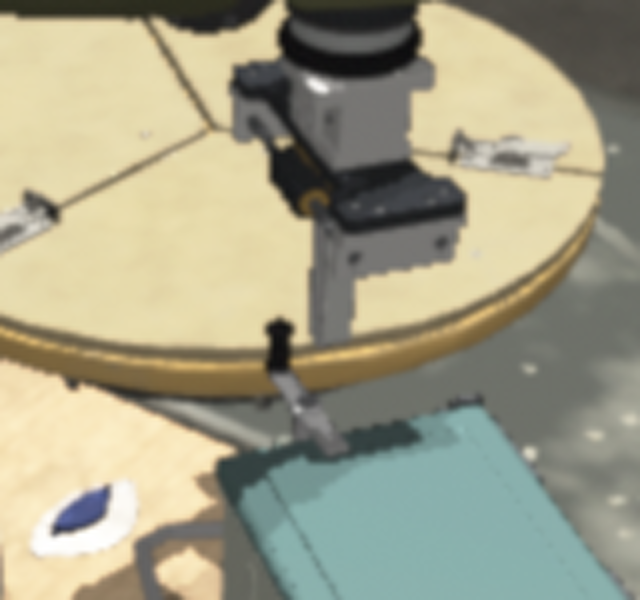

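The fingertip at crop (330,342) is now level with the tab stem and beside it. I push along the arc.

Request:
play_rows:
  deltas:
    - [[0,0,-6,0,0,0,0],[0,0,-5,0,0,0,0],[0,0,-5,0,0,0,0],[0,1,-5,0,0,0,0],[0,1,-5,0,0,0,0],[0,1,-4,0,0,0,0],[0,0,-5,0,0,0,0],[0,-1,-5,0,0,0,0],[0,-1,-6,0,0,0,0],[0,-2,-5,0,0,0,0]]

```text
time_s: 7.3
ee_pos: [0.6174, -0.0529, 0.125]
eef_rot: [2.077, 1.57, 1.441]
force: [0.9, 0.2, 0.7]
grip_width: 0.0007
```

Request:
play_rows:
  deltas:
    - [[0,-3,-5,0,0,0,0],[0,-3,-5,0,0,0,0],[0,-4,-4,0,0,0,0],[0,-4,-3,0,0,0,0],[0,-4,-2,0,0,0,0],[0,0,0,0,0,0,0]]

```text
time_s: 7.9
ee_pos: [0.5914, -0.0569, 0.125]
eef_rot: [-2.447, 1.571, -3.083]
force: [-0.3, -0.1, 0.1]
grip_width: 0.0001
```

```bash
python3 - <<'E'
from h import *
report([*w(-.060,.144),.125])
for n,b in(("scene",(290,80,450,230)),("wrist",(0,0,640,400))):
    c=cam(n); crop(c,*b,4 if n!="wrist" else 1,f"pics/{n}7.png")
    print(n,proj(c,[[*w(-.06,.122),.172]]))
E
```

```text
t 7.9 p [ 0.5914 -0.0569  0.125 ] box -58.9 144.4 F [-0.3 -0.1  0.1] gw 0.0001
q [-0.158  0.443  1.451 -0.     1.248 -1.092]
R [[-0.0, 0.594, 0.804], [-0.0, 0.804, -0.594], [-1.0, -0.0, -0.0]]
turn 1 [-0. -0.  0.]
turn -1 [3.141 0.    0.   ]
move tool mm [ 0.  -0.4 -1.1]
scene [[349.38235474 173.62851409]]
wrist [[269.89986256 250.4518497 ]]
```

View pics/scene7.png

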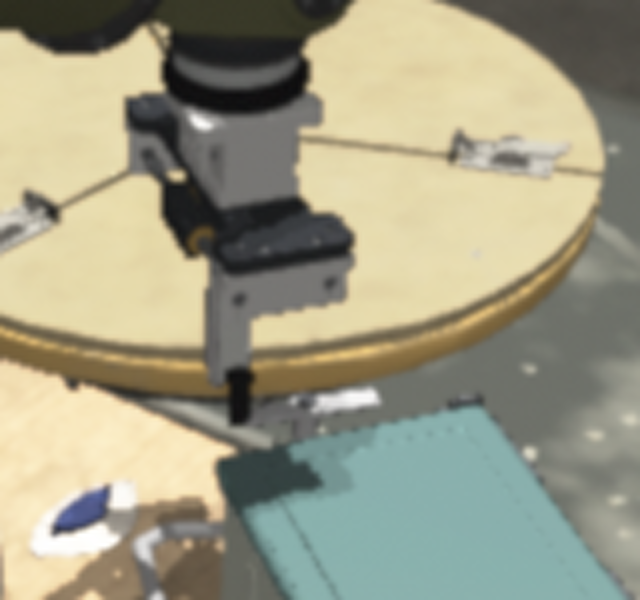

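View pics/wrist7.png

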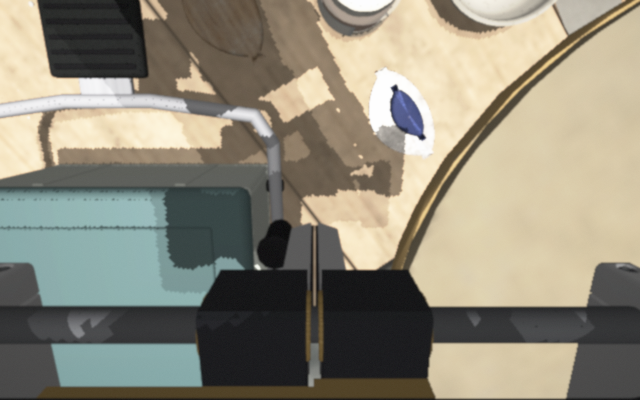

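The tab now sits at scene crop (238,375), i.e. pixel (349.5,173.8). The fully open position predicts (349.4,173.6). One small extra nudge, then I lift off.

Request:
play_rows:
  deltas:
    - [[0,-2,0,0,0,0,0],[0,-1,0,0,0,0,0],[0,0,0,0,0,0,0]]

```text
time_s: 8.3
ee_pos: [0.59, -0.0591, 0.1249]
eef_rot: [-2.935, 1.571, 2.713]
force: [0.7, 1.6, 0.6]
grip_width: 0.0006
```

Request:
play_rows:
  deltas:
    - [[0,5,0,0,0,0,0],[0,10,0,0,0,0,0],[-20,5,0,0,0,0,0],[-30,0,0,0,0,0,0],[-30,0,-20,0,0,0,0],[-30,-10,-35,0,0,0,0],[0,-40,-25,0,0,0,0],[0,-40,-10,0,0,0,0],[0,-35,-10,0,0,0,0],[0,-35,-10,0,0,0,0]]

```text
time_s: 9.3
ee_pos: [0.4176, -0.1066, 0.2352]
eef_rot: [0.088, 1.57, -0.547]
force: [0.6, 0.3, 0.3]
grip_width: 0.0002
```

```bash
python3 - <<'E'
from h import *
report([*w(-.175,0),.087])
for n,b in(("scene",(290,140,450,290)),("wrist",(0,0,640,400))):
    c=cam(n); crop(c,*b,4 if n!="wrist" else 1,f"pics/{n}8.png")
    print(n,proj(c,[[*w(-.06,.122),.172],[*w(-.175,0),.092]]))
E
```

```text
t 9.3 p [ 0.4176 -0.1066  0.2352] box -169.2 1.2 F [0.6 0.3 0.3] gw 0.0002
q [-0.335 -0.014  1.745 -0.     1.41  -1.271]
R [[0.001, 0.593, 0.805], [-0.0, 0.805, -0.593], [-1.0, 0.0, 0.001]]
turn 1 [ 0.001  0.001 -0.   ]
turn -1 [-3.141e+00  0.000e+00  1.000e-03]
move tool mm [148.2  -1.2  -5.9]
scene [[349.38235474 173.62851409]
 [315.9031711  247.80333965]]
wrist [[452.76059005 314.70853558]
 [316.21946972 171.43241963]]
```

View pics/scene8.png

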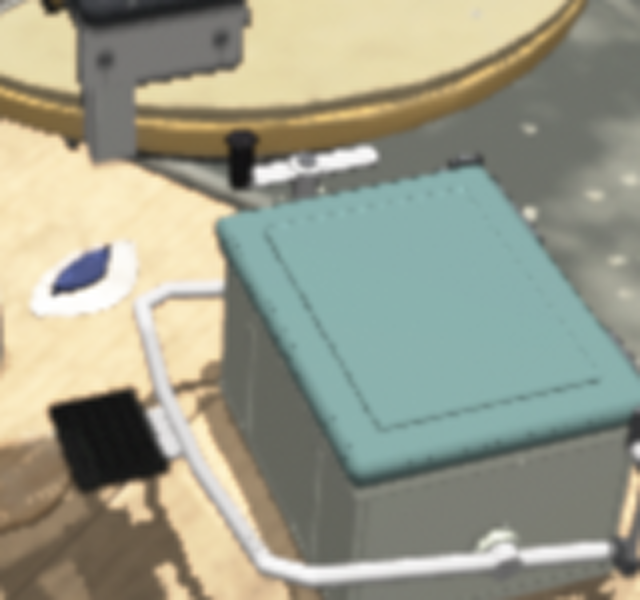

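View pics/wrist8.png

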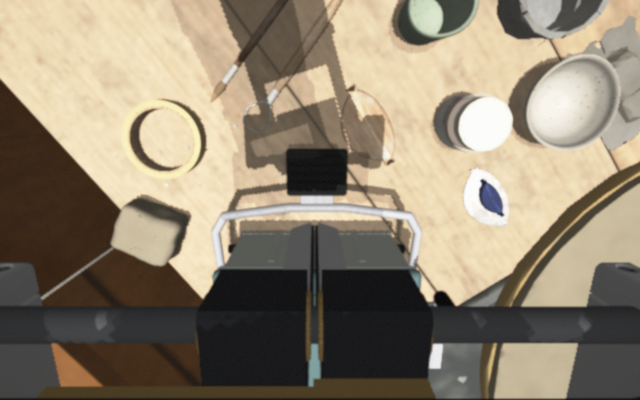

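The catch is fully open: the tab is at scene crop (240,140) and the nose is clear of the lid. The pad at wrist (317,172) matches the prediction of (316,171). I descend to it.

Request:
play_rows:
  deltas:
    - [[20,-1,-2,0,0,0,0],[30,0,-2,0,0,0,0],[30,0,-2,0,0,0,0],[30,0,0,0,0,0,0],[20,0,0,0,0,0,0],[6,0,0,0,0,0,0],[6,0,0,0,0,0,0],[6,0,0,0,0,0,0],[4,0,0,0,0,0,0],[4,0,0,0,0,0,0]]

```text
time_s: 10.4
ee_pos: [0.4134, -0.1037, 0.0792]
eef_rot: [0.332, 1.57, -0.304]
force: [0.2, -0.7, -0.2]
grip_width: 0.0004
```

Request:
play_rows:
  deltas:
    - [[3,0,0,0,0,0,0],[3,0,0,0,0,0,0],[3,0,0,0,0,0,0],[2,0,0,0,0,0,0],[2,0,0,0,0,0,0]]

```text
time_s: 10.9
ee_pos: [0.413, -0.1036, 0.0658]
eef_rot: [-0.02, 1.571, -0.656]
force: [-0.2, 0.5, 0.0]
grip_width: 0.0006
```

```bash
python3 - <<'E'
from h import *
report([*w(-.175,0),.067])
for n,b in(("scene",(270,140,470,290)),):
    c=cam(n); crop(c,*b,4,f"pics/{n}9.png")
E
```

```text
t 10.9 p [ 0.413  -0.1036  0.0658] box -174.7 0.9 F [-0.2  0.5  0. ] gw 0.0006
q [-0.332  0.164  1.976 -0.     1.002 -1.267]
R [[0.0, 0.594, 0.805], [-0.0, 0.805, -0.594], [-1.0, -0.0, 0.0]]
turn 1 [-0.  0.  0.]
turn -1 [ 3.142  0.    -0.   ]
move tool mm [-1.2 -0.9 -0.3]
```

View pics/scene9.png

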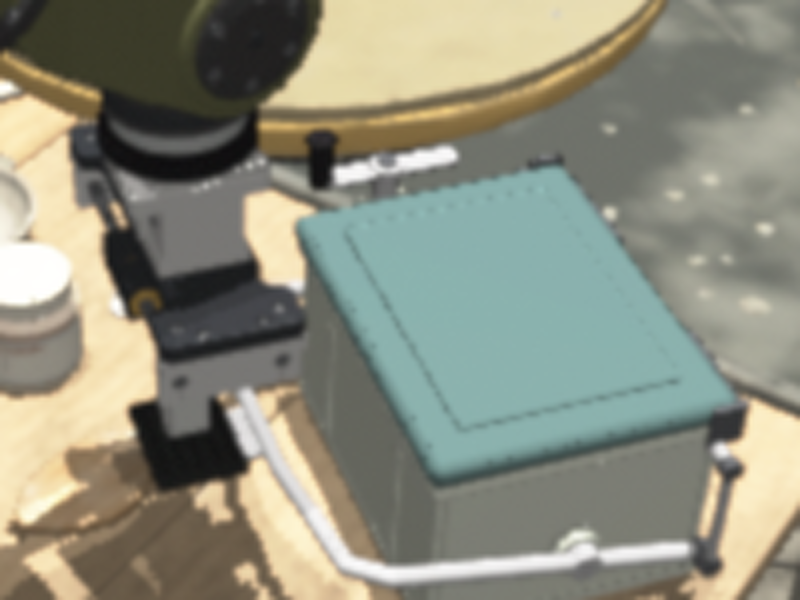

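The fingertip stands on the pad at crop (190,430) with no force yet. I start pressing.

Request:
play_rows:
  deltas:
    - [[1,0,0,0,0,0,0],[2,0,0,0,0,0,0],[2,0,0,0,0,0,0],[2,0,0,0,0,0,0],[2,0,0,0,0,0,0],[2,0,0,0,0,0,0],[2,0,0,0,0,0,0],[2,0,0,0,0,0,0]]

```text
time_s: 11.75
ee_pos: [0.4126, -0.1033, 0.051]
eef_rot: [-3.053, 1.57, 2.594]
force: [-4.7, 2.6, 6.7]
grip_width: 0.0005
```

```bash
python3 - <<'E'
from h import *
report([*w(-.175,0),.011])
for n,b in(("scene",(270,140,470,290)),):
    c=cam(n); crop(c,*b,4,f"pics/{n}10.png")
E
```

```text
t 11.75 p [ 0.4126 -0.1033  0.051 ] box -175.2 1.0 F [-4.7  2.6  6.7] gw 0.0005
q [-0.332  0.188  1.988  0.     0.966 -1.267]
R [[-0.001, 0.594, 0.805], [0.001, 0.805, -0.594], [-1.0, -0.0, -0.001]]
turn 1 [ 0.    -0.001  0.   ]
turn -1 [-3.141e+00 -0.000e+00 -2.000e-03]
move tool mm [40.  -1.   0.2]
```

View pics/scene10.png

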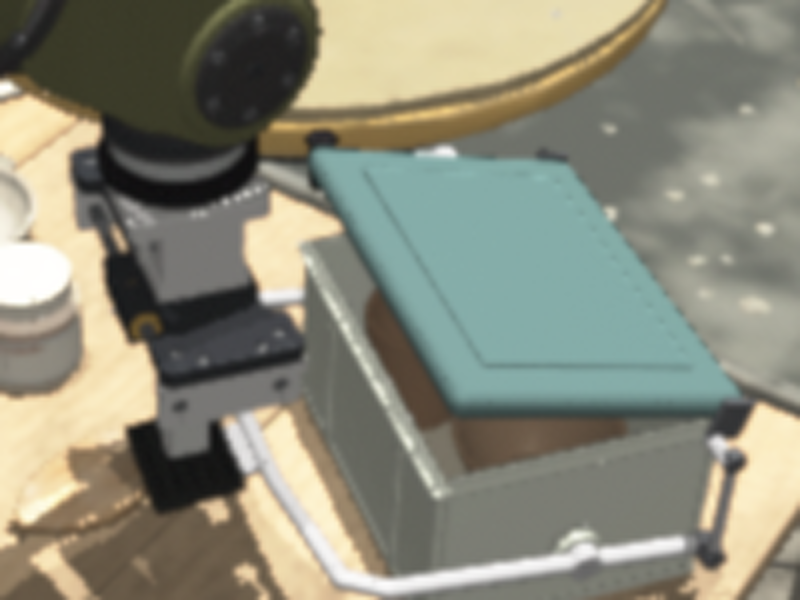

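The lid is opening cleanly and the gripper is clear of it. The force is 7 N, so I continue.

Request:
play_rows:
  deltas:
    - [[2,0,0,0,0,0,0],[2,0,0,0,0,0,0],[2,0,0,0,0,0,0],[2,0,0,0,0,0,0],[2,0,0,0,0,0,0],[2,0,0,0,0,0,0],[2,0,0,0,0,0,0],[2,0,0,0,0,0,0],[2,0,0,0,0,0,0],[2,0,0,0,0,0,0]]

```text
time_s: 12.8
ee_pos: [0.4128, -0.1034, 0.0308]
eef_rot: [-3.009, 1.57, 2.638]
force: [-3.4, 3.1, 3.6]
grip_width: 0.0004
```

Request:
play_rows:
  deltas:
    - [[2,0,0,0,0,0,0],[2,0,0,0,0,0,0],[2,0,0,0,0,0,0],[2,0,0,0,0,0,0],[2,0,0,0,0,0,0],[2,0,0,0,0,0,0],[2,0,0,0,0,0,0],[2,0,0,0,0,0,0]]

```text
time_s: 13.6
ee_pos: [0.4132, -0.1037, 0.0149]
eef_rot: [0.163, 1.57, -0.473]
force: [-1.0, 0.3, 2.3]
grip_width: 0.0003
```

```bash
python3 - <<'E'
from h import *
report([*w(-.175,0),.011])
for n,b in(("scene",(270,120,470,270)),):
    c=cam(n); crop(c,*b,4,f"pics/{n}11.png")
E
```

```text
t 13.6 p [ 0.4132 -0.1037  0.0149] box -174.5 1.0 F [-1.   0.3  2.3] gw 0.0003
q [-0.332  0.255  2.012 -0.     0.874 -1.267]
R [[0.0, 0.594, 0.805], [-0.0, 0.805, -0.594], [-1.0, 0.0, 0.001]]
turn 1 [ 0.     0.001 -0.   ]
turn -1 [-3.142e+00  0.000e+00  1.000e-03]
move tool mm [ 3.9 -1.  -0.6]
```

View pics/scene11.png

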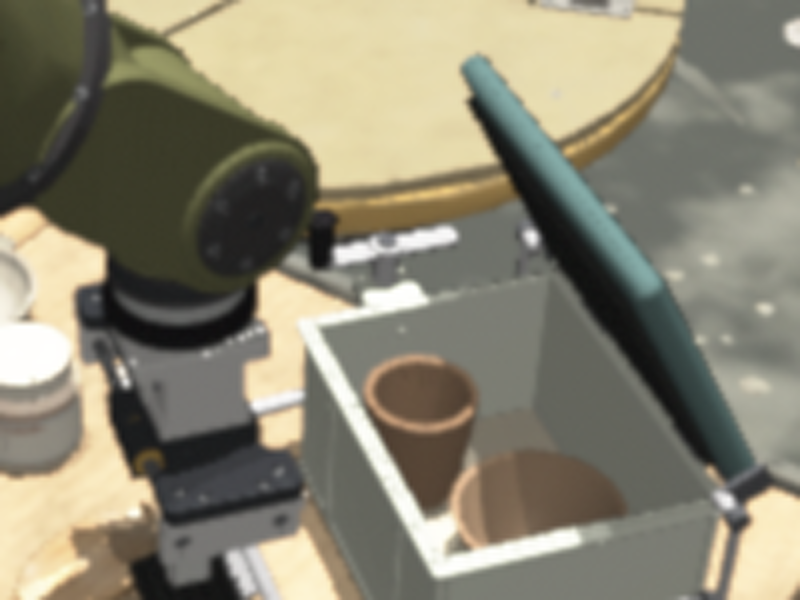

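Request:
play_rows:
  deltas:
    - [[2,0,0,0,0,0,0],[2,0,0,0,0,0,0],[1,0,0,0,0,0,0],[1,0,0,0,0,0,0],[0,0,0,0,0,0,0],[0,0,0,0,0,0,0]]

```text
time_s: 14.25
ee_pos: [0.4137, -0.104, 0.0103]
eef_rot: [0.155, 1.569, -0.481]
force: [-8.8, 2.2, 26.8]
grip_width: 0.0007
```

```bash
python3 - <<'E'
from h import *
c=cam("scene"); crop(c,270,100,470,250,4,"pics/scene12.png"); report()
# lid front-edge point top +y corner in scene vs predicted for angles
for a in (.9,1.0,1.1,1.15,1.18):
    hx,hz=.0845,.122; X=-.084-hx; 
    f=lambda X,Z:(hx+X*np.cos(a)+Z*np.sin(a), hz-X*np.sin(a)+Z*np.cos(a))
    for zz in(.014,-.002):
        x,z=f(X,zz); print(a,zz,round(z,3),((proj(c,[[*w(x,.105),z]])-[270,100])*4).round(0).tolist())
E
```

```text
t 14.3 p [ 0.4137 -0.104   0.0103] box -173.9 1.1 F [-9.1  3.2 26.5] gw 0.0001
q [-0.332  0.264  2.014 -0.     0.862 -1.267]
R [[0.002, 0.594, 0.805], [-0.001, 0.805, -0.594], [-1.0, 0.0, 0.002]]
turn 1 [ 0.     0.002 -0.   ]
turn -1 [-3.141e+00  0.000e+00  3.000e-03]
0.9 0.014 0.263 [[425.0, 153.0]]
0.9 -0.002 0.253 [[401.0, 174.0]]
1.0 0.014 0.271 [[452.0, 135.0]]
1.0 -0.002 0.263 [[427.0, 153.0]]
1.1 0.014 0.279 [[480.0, 118.0]]
1.1 -0.002 0.271 [[454.0, 134.0]]
1.15 0.014 0.282 [[495.0, 110.0]]
1.15 -0.002 0.275 [[468.0, 126.0]]
1.18 0.014 0.283 [[504.0, 106.0]]
1.18 -0.002 0.277 [[476.0, 121.0]]
```

View pics/scene12.png

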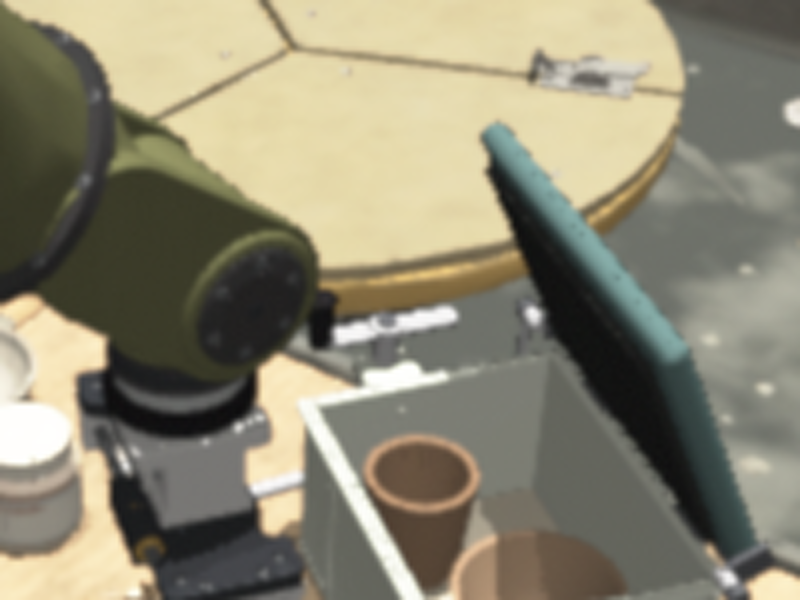

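The lid is wide open, at about 1.15–1.18 rad by its corner at (495,125), and the lever is on its stop at 27 N. I hold for over 3 s, backing off slightly.

Request:
play_rows:
  deltas:
    - [[-1,0,0,0,0,0,0],[0,0,0,0,0,0,0],[0,0,0,0,0,0,0],[0,0,0,0,0,0,0],[0,0,0,0,0,0,0],[0,0,0,0,0,0,0],[0,0,0,0,0,0,0],[0,0,0,0,0,0,0],[0,0,0,0,0,0,0],[0,0,0,0,0,0,0]]

```text
time_s: 15.3
ee_pos: [0.4136, -0.1039, 0.0107]
eef_rot: [0.151, 1.569, -0.485]
force: [-4.8, 1.1, 15.0]
grip_width: 0.0006
```

Request:
play_rows:
  deltas:
    - [[0,0,0,0,0,0,0],[0,0,0,0,0,0,0],[0,0,0,0,0,0,0],[0,0,0,0,0,0,0],[0,0,0,0,0,0,0],[0,0,0,0,0,0,0],[0,0,0,0,0,0,0],[0,0,0,0,0,0,0],[0,0,0,0,0,0,0],[0,0,0,0,0,0,0]]

```text
time_s: 16.3
ee_pos: [0.4136, -0.1039, 0.0107]
eef_rot: [0.152, 1.569, -0.483]
force: [-4.5, 0.6, 14.5]
grip_width: 0.0007
```

Request:
play_rows:
  deltas:
    - [[0,0,0,0,0,0,0],[0,0,0,0,0,0,0],[0,0,0,0,0,0,0],[0,0,0,0,0,0,0],[0,0,0,0,0,0,0],[0,0,0,0,0,0,0],[0,0,0,0,0,0,0],[0,0,0,0,0,0,0],[0,0,0,0,0,0,0],[0,0,0,0,0,0,0]]

```text
time_s: 17.3
ee_pos: [0.4136, -0.1039, 0.0107]
eef_rot: [0.172, 1.569, -0.464]
force: [-5.0, 0.8, 14.9]
grip_width: 0.0002
```

Request:
play_rows:
  deltas:
    - [[-1,0,0,0,0,0,0],[-1,0,0,0,0,0,0],[-1.5,0,0,0,0,0,0],[-2,0,0,0,0,0,0],[-2,0,0,0,0,0,0],[-2,0,0,0,0,0,0],[-2,0,0,0,0,0,0],[-2,0,0,0,0,0,0],[-2,0,0,0,0,0,0],[-2,0,0,0,0,0,0]]

```text
time_s: 18.3
ee_pos: [0.4129, -0.1035, 0.0276]
eef_rot: [-3.052, 1.57, 2.596]
force: [-2.2, 1.4, 3.4]
grip_width: 0.0005
```

Request:
play_rows:
  deltas:
    - [[-2,0,0,0,0,0,0],[-2,0,0,0,0,0,0],[-2,0,0,0,0,0,0],[-2,0,0,0,0,0,0],[-2,0,0,0,0,0,0],[-2,0,0,0,0,0,0],[-2,0,0,0,0,0,0],[-2,0,0,0,0,0,0],[-2,0,0,0,0,0,0],[-2,0,0,0,0,0,0]]

```text
time_s: 19.3
ee_pos: [0.4136, -0.1039, 0.0479]
eef_rot: [0.181, 1.569, -0.455]
force: [1.3, -1.5, 4.5]
grip_width: 0.0008
```

```bash
python3 - <<'E'
from h import *
c=cam("scene"); crop(c,270,120,470,270,4,"pics/scene13.png"); report()
E
```

```text
t 19.35 p [ 0.4137 -0.104   0.0482] box -173.9 1.0 F [ 0.9 -2.2  6.1] gw 0.0003
q [-0.332  0.194  1.989 -0.     0.957 -1.267]
R [[0.002, 0.594, 0.805], [-0.001, 0.805, -0.594], [-1.0, 0.0, 0.002]]
turn 1 [-0.     0.002 -0.   ]
turn -1 [ 3.142e+00 -1.000e-03 -3.000e-03]
```

View pics/scene13.png

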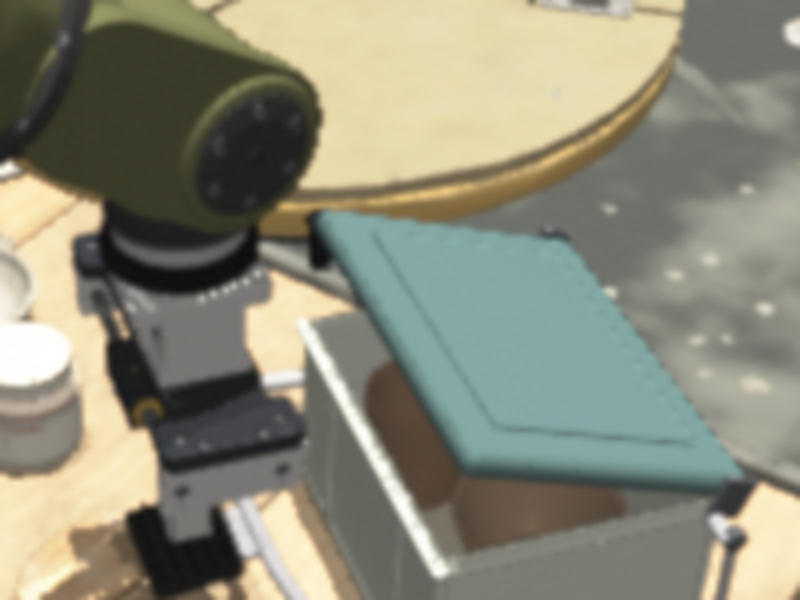

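The lid is following at about 0.4 rad, in steady contact at 5 N. I finish easing it up, slower near the seat.

Request:
play_rows:
  deltas:
    - [[-1.5,0,0,0,0,0,0],[-2,0,0,0,0,0,0],[-2,0,0,0,0,0,0],[-2,0,0,0,0,0,0],[-2,0,0,0,0,0,0],[-1.5,0,0,0,0,0,0],[-1.5,0,0,0,0,0,0],[-1,0,0,0,0,0,0],[-1,0,0,0,0,0,0],[-1,0,0,0,0,0,0]]

```text
time_s: 20.35
ee_pos: [0.4131, -0.1036, 0.0631]
eef_rot: [0.192, 1.571, -0.444]
force: [2.7, -1.6, 6.1]
grip_width: 0.0007
```

Request:
play_rows:
  deltas:
    - [[-1,0,0,0,0,0,0],[-1,0,0,0,0,0,0],[-1,0,0,0,0,0,0],[-1,0,0,0,0,0,0],[-1,0,0,0,0,0,0],[-1,0,0,0,0,0,0],[-2,0,0,0,0,0,0],[-2,0,0,0,0,0,0],[0,0,0,0,0,0,0],[0,0,0,0,0,0,0]]

```text
time_s: 21.35
ee_pos: [0.413, -0.1036, 0.073]
eef_rot: [-0.749, 1.571, -1.385]
force: [-0.4, -0.7, 0.2]
grip_width: 0.0002
```

```bash
python3 - <<'E'
from h import *
c=cam("scene"); crop(c,270,140,470,290,4,"pics/scene14.png"); report([*w(-.06,.080),.28])
E
```

```text
t 21.4 p [ 0.413  -0.1036  0.073 ] box -174.7 0.9 F [ 0.5 -0.  -0.1] gw 0.0006
q [-0.332  0.152  1.969  0.     1.02  -1.267]
R [[-0.0, 0.594, 0.805], [0.0, 0.805, -0.594], [-1.0, -0.0, -0.0]]
turn 1 [-0. -0.  0.]
turn -1 [3.142 0.    0.   ]
move tool mm [-207.    79.1  114.7]
```

View pics/scene14.png

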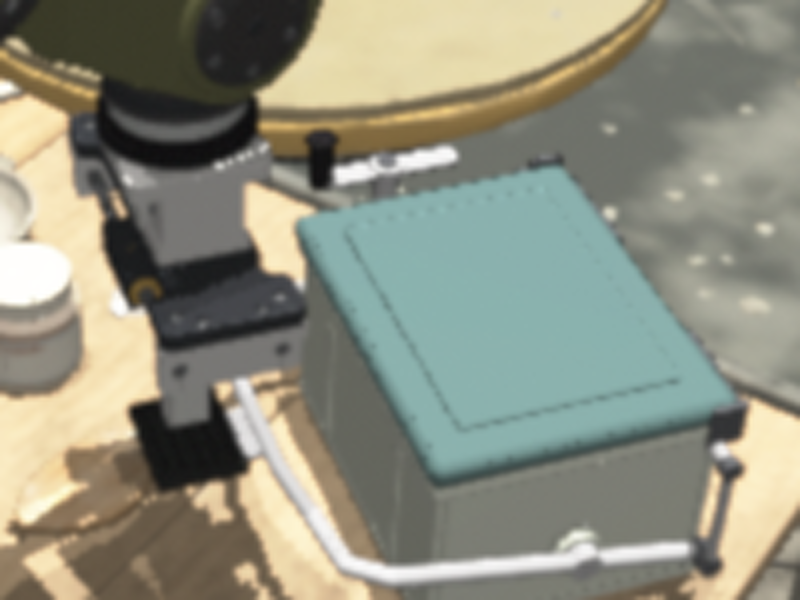

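The lid is shut and the lever is level, with 0 N on the pad. Next I go above the lid on the inner (−y) side of the tab to push it back.

Request:
play_rows:
  deltas:
    - [[-20,0,0,0,0,0,0],[-40,0,0,0,0,0,0],[-40,0,0,0,0,0,0],[-40,0,0,0,0,0,0],[-10,20,30,0,0,0,0],[0,25,35,0,0,0,0],[0,25,30,0,0,0,0],[0,17,20,0,0,0,0],[0,0,0,0,0,0,0]]

```text
time_s: 22.3
ee_pos: [0.5589, -0.1015, 0.2215]
eef_rot: [-2.831, 1.569, 2.817]
force: [-0.1, -0.0, 0.1]
grip_width: 0.0005
```

```bash
python3 - <<'E'
from h import *
c=cam("scene"); crop(c,290,80,450,230,4,"pics/scene15.png"); report([*w(-.06,.088),.130]); print(proj(c,[ctrl.get_obs()["ee_pos"]+[0,0,.025]]))
E
```

```text
t 22.35 p [ 0.5576 -0.1016  0.2218] box -59.5 88.4 F [ 0.3  0.6 -0.9] gw 0.0002
q [-0.245  0.309  1.406 -0.     1.428 -1.181]
R [[-0.002, 0.593, 0.805], [0.0, 0.805, -0.593], [-1.0, -0.001, -0.002]]
turn 1 [ 0.001 -0.002  0.001]
turn -1 [-3.141e+00 -1.000e-03 -3.000e-03]
move tool mm [91.8 -0.3 -0.3]
[[356.05424005 153.10527107]]
```

View pics/scene15.png

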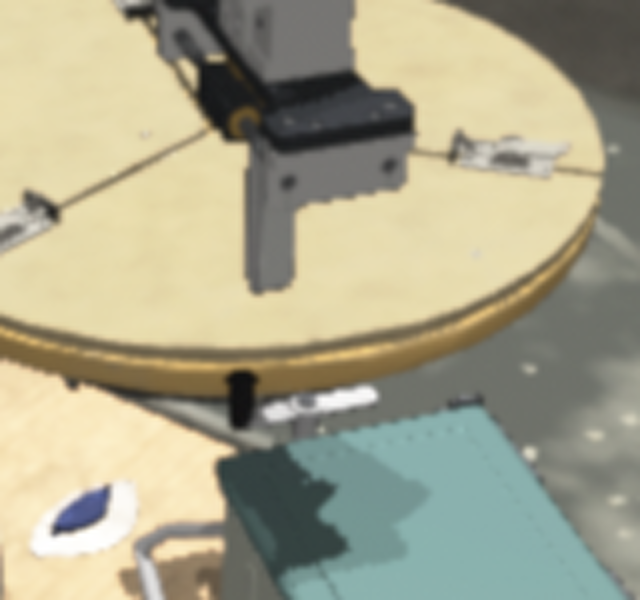

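The tip at (268,290) matches the 25 mm offset (predicted (264,292)). I descend to tip z ≈ 0.155, above the lid.

Request:
play_rows:
  deltas:
    - [[25,0,0,0,0,0,0],[30,0,0,0,0,0,0],[20,0,0,0,0,0,0],[10,0,0,0,0,0,0],[5,0,0,0,0,0,0],[0,0,0,0,0,0,0]]

```text
time_s: 22.95
ee_pos: [0.5571, -0.102, 0.1334]
eef_rot: [0.423, 1.57, -0.213]
force: [0.3, -0.2, 0.8]
grip_width: 0.0003
```

```bash
python3 - <<'E'
from h import *
c=cam("scene"); crop(c,290,80,450,230,4,"pics/scene16.png"); report([*w(-.06,.100),.130])
E
```

```text
t 23.0 p [ 0.5574 -0.1021  0.1339] box -59.5 87.9 F [0.6 0.1 1. ] gw 0.0006
q [-0.246  0.374  1.527 -0.     1.24  -1.181]
R [[0.001, 0.594, 0.805], [-0.0, 0.805, -0.594], [-1.0, 0.0, 0.001]]
turn 1 [-0.     0.001 -0.   ]
turn -1 [ 3.141e+00 -1.000e-03 -2.000e-03]
move tool mm [ 3.9 12.1 -0.5]
```

View pics/scene16.png

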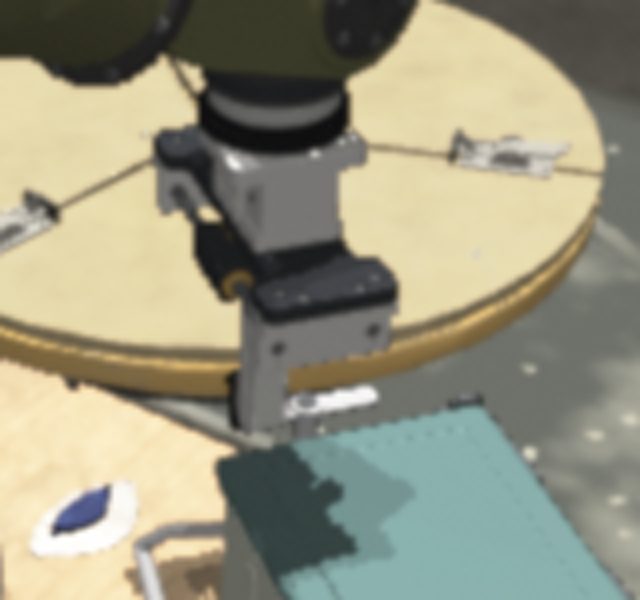

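Request:
play_rows:
  deltas:
    - [[3,6,0,0,0,0,0],[0,6,0,0,0,0,0],[0,6,-2,0,0,0,0],[0,6,-2,0,0,0,0],[0,5,-1,0,0,0,0],[0,6,1,0,0,0,0],[0,6,1,0,0,0,0],[0,6,1,0,0,0,0],[0,6,3,0,0,0,0],[0,5,3,0,0,0,0]]

```text
time_s: 24.0
ee_pos: [0.5953, -0.0571, 0.1299]
eef_rot: [2.713, 1.57, 2.077]
force: [-1.5, 0.9, -0.7]
grip_width: 0.0006
```

Request:
play_rows:
  deltas:
    - [[0,5,4,0,0,0,0],[0,3,4,0,0,0,0],[0,3,3,0,0,0,0],[0,2,3,0,0,0,0],[0,1,2,0,0,0,0],[0,0,2,0,0,0,0],[0,0,0,0,0,0,0]]

```text
time_s: 24.7
ee_pos: [0.6179, -0.0571, 0.13]
eef_rot: [0.986, 1.57, 0.35]
force: [-0.2, 0.2, -1.4]
grip_width: 0.0008
```

```bash
python3 - <<'E'
from h import *
c=cam("scene"); crop(c,290,80,450,230,4,"pics/scene17.png"); report([*w(-.038,.161),.130])
for t in(0,.1,.25): print(t,((proj(c,[[*w(-.02-.04*np.sin(t),.122+.04*np.cos(t)),.172]])-[290,80])*4).round(0))
E
```

```text
t 24.75 p [ 0.6178 -0.0572  0.13  ] box -37.5 159.9 F [-0.5  0.3 -0.3] gw 0.0005
q [-0.151  0.495  1.362 -0.     1.283 -1.086]
R [[0.0, 0.594, 0.805], [-0.0, 0.805, -0.594], [-1.0, 0.0, 0.0]]
turn 1 [-0.  0. -0.]
turn -1 [ 3.141e+00 -0.000e+00 -1.000e-03]
move tool mm [ 0.   1.1 -0.5]
0 [[280. 323.]]
0.1 [[274. 324.]]
0.25 [[264. 327.]]
```

View pics/scene17.png

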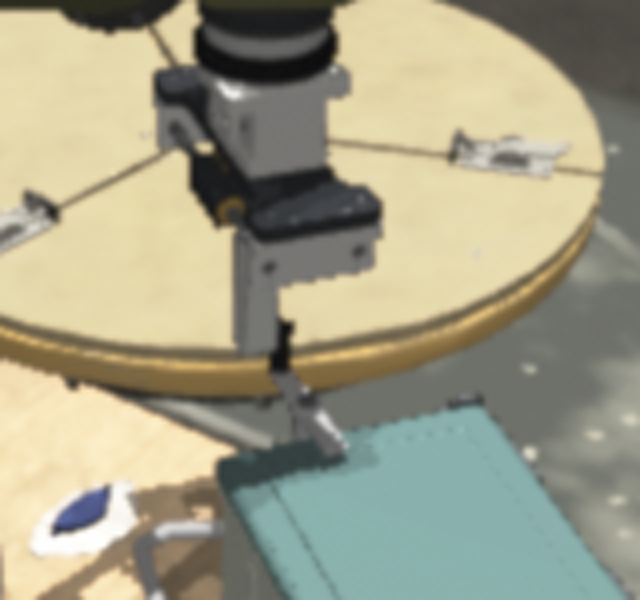

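The tab is back at crop (283,325), i.e. θ ≈ 0. I retreat and check.

Request:
play_rows:
  deltas:
    - [[0,0,-6,0,0,0,0],[0,0,-14,0,0,0,0],[-20,0,-10,0,0,0,0],[-40,0,-10,0,0,0,0],[-40,0,-40,0,0,0,0],[-10,10,-45,0,0,0,0],[0,20,-45,0,0,0,0],[0,20,-45,0,0,0,0],[0,20,-40,0,0,0,0],[0,0,0,0,0,0,0]]

```text
time_s: 25.75
ee_pos: [0.4555, 0.1514, 0.2359]
eef_rot: [1.275, 1.569, 0.643]
force: [-0.2, -0.3, -0.9]
grip_width: 0.0003
```

```bash
python3 - <<'E'
from h import *
report()
S,T=cam("scene"),cam("top"); crop(S,210,80,470,275,3,"pics/scene18.png");crop(T,200,110,450,320,3,"pics/top18.png")
for t in(0,.1,.25):
    P=[[*w(-.02-.04*np.sin(t),.122+.04*np.cos(t)),.172]]
    print(t,((proj(S,P)-[210,80])*3).round(0),((proj(T,P)-[200,110])*3).round(0))
E
```

```text
t 25.75 p [0.4555 0.1514 0.2359] box -291.9 231.4 F [-0.2 -0.3 -0.9] gw 0.0003
q [ 2.440e-01  1.000e-01  1.624e+00  1.000e-03  1.416e+00 -6.950e-01]
R [[0.001, 0.59, 0.807], [0.001, 0.807, -0.59], [-1.0, 0.001, 0.0]]
turn 1 [ 0.004  0.    -0.001]
turn -1 [-3.137e+00  2.000e-03  1.000e-03]
0 [[450. 242.]] [[363. 116.]]
0.1 [[445. 243.]] [[360. 120.]]
0.25 [[438. 245.]] [[357. 127.]]
```

View pics/scene18.png

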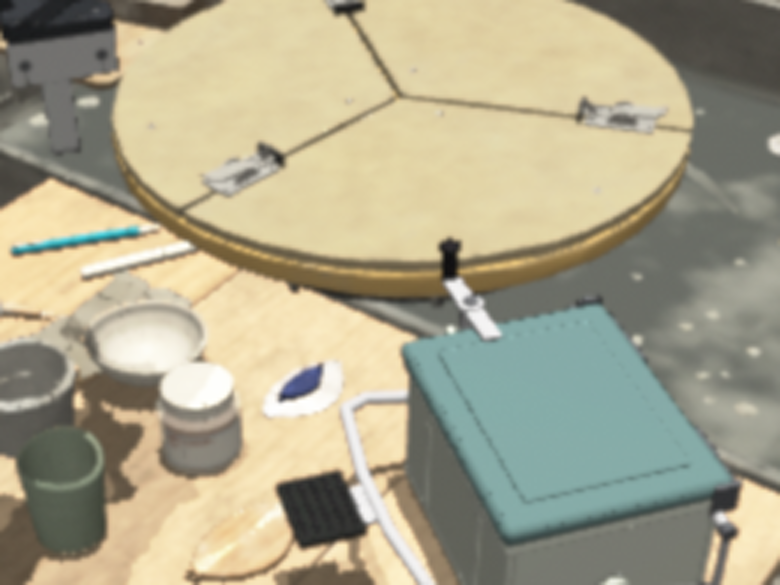

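View pics/top18.png

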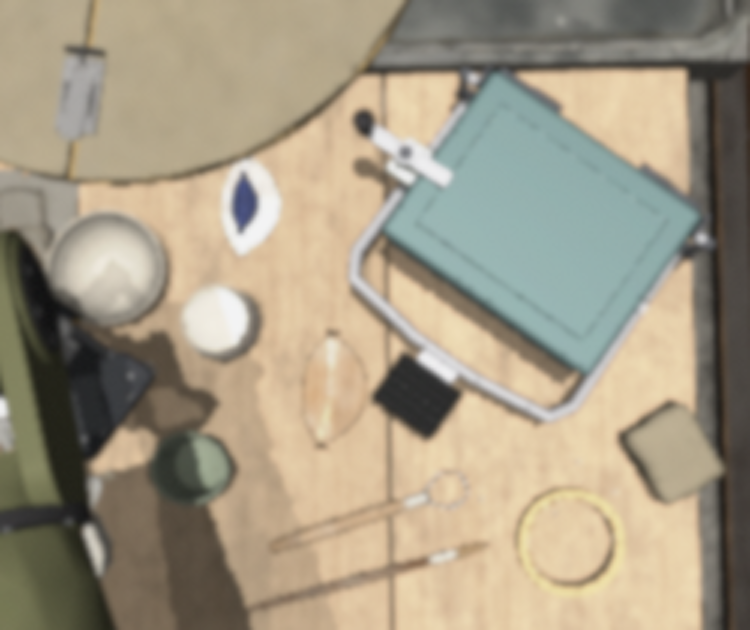

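The catch lies across the lid: its tab is at scene (450,243) and top (363,122), so θ ≈ 0–0.1. The lid is shut, the lever is level, and the other things look undisturbed. I hand in.

```bash
python3 -c "
from station import hand_in
print(hand_in())"
```

```text
the job is handed in; nothing more can be done
None
```

The job is done and handed in at about 26 s of the 70 s allowed; no verdict was reported.

- **Catch opened:** I pushed it fully open with the lid still shut, to about 1.55 rad as read from the picture.
- **Lid held open:** I pressed the lever onto its stop, with up to 27 N on the pad. The lid stood at about 1.15–1.18 rad for more than 3 s.
- **Lid lowered:** I eased the lever up over about 3.5 s. The pad stayed in contact until the lid was shut.
- **Catch closed:** I pushed it back across the lid.

**Last checks:** the two camera views put the catch at roughly 0–0.1 rad. The lid was shut, the lever level and the gripper clear of everything. The things round the box looked undisturbed, though I checked that by eye and did not measure it.

**What failed or disagreed:**
- **First push missed:** the first push on the catch passed over the tab without touching it. The visible fingertips end about 25 mm short of the reported TCP. I measured this in the scene and wrist views, and it matched where the pad contact came. I allowed for it in every move after that.
- **Pad height:** measured from two views it came out as 87 mm, against the 92 mm given. The contact matched 92 mm.

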